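Lengthen the finishing stand by one hole and lay the rolling pin in it

ROBOT

A 7-joint arm with a two-finger parallel gripper is mounted at the origin on the work surface. World frame = base frame: x ahead of the robot, y to its left, z up, the work surface at z = 0. Lengths are in m, angles in rad, forces in N, time in s.
With the tool pointing down it reaches from about 0.4 to 0.85 m from the base axis. Payload 10.4 kg.
Tool frame: the origin (TCP) lies on the centre line of the jaws, within the pads' length; the fingertips stand 14 mm ahead of it and the grasp point (between the pads) lies 5 mm behind it (manip.tip_reach is the distance from the TCP to the fingertips, in m); z points along the fingers, y is the line along which they close (so a half turn about z gives the same grasp; the last joint's range is limited). The gripper opens to 85 mm and grips with 20 to 120 N. Pads are 22 mm wide; open, the fingers measure 114 mm over their backs; the gripper's body (76 mm by 85 mm) begins 54 mm behind the grasp point. The pads swing forward as they close: fully open they stand 13 mm farther back than shut.
Start: joints at [1.095, 0.332, -0.065, 1.46, 0.022, 1.35, -0.088], TCP at [0.273, -0.562, 0.245] pointing down, gripper open.
Joint ranges: [-2.6, 2.6], [-0.5, 2.12], [-1.47, 1.34], [0.16, 2.42], [-1.27, 4.41], [0.06, 2.06], [-2.6, 2.6]. Speed limits (rad/s): [2.22, 2.22, 2.79, 2.79, 3.14, 3.14, 3.14].

INTERFACE

Orientations are given as a unit quaternion [x, y, z, w].
In Python, from workcell import manip gives the robot as it stands.
- The arm moves only by the shell command python3 -m pendant 'ROWS' [FORCE]. ROWS is JSON, a list of rows, each a list of 7 numbers: the shift along the tool's x, y, z in units of 50 mm (1.0 is 50 mm), then the turn, a rotation vector about the tool's x, y, z in units of 8 degrees (1.0 is 8 degrees), then the opening, from -1 (shut) to 1 (fully open), so that 0 is half open. In form: [[dx, dy, dz, ax, ay, az, jaw], ...]. A call has exactly 10 rows; each row is the pose to reach, as a shift and turn from the pose commanded when the call began, along the tool's axes at that moment; what a row does not reach only later rows make up. A row lasts 1/8 s, in which the tool goes at most 62.5 mm and 10.7 degrees, less where a joint would pass 70% of its speed; a pose out of reach is approached as far as the arm can. A call with a gripper value outside its range is refused whole. The fingers move at their own pace and stop on an object; FORCE is the grip in N (left out, the last holds). Time passes only in rows, so rows that repeat a pose let the fingers close, or fill a call up. It gives the time, the measured TCP pose, the force, the opening and the grip force at its end, in the units of the state.
- manip.get_obs(): the state, without advancing time (a new reading comes with each control period).
- manip.camera(name): name is "side" or "top" or "wrist"; returns (picture, depth): 400x640x3 uint8, red, green, blue; 400x640 float32, m along the optical axis (not along the pixel's ray), 0 where there is no reading.
- manip.get_calibration(name): a dict with "fx", "fy", "cx", "cy" (pixels), "D" ([k1, k2, p1, p2, k3] as OpenCV has them; the pictures are not rectified), "xyz" and "orientation" of the camera in the world. Camera axes: x right, y up, looking along -z (the intrinsics and any distortion apply to the point x, -y, -z); pixel columns grow to the right and rows downward; lengths in m; the calibration is good to about 2 mm. A picture is of the moment at which its call begins: read the wrist's pose just before it. get_calibration takes no time and is no camera call; for the wrist camera it gives the pose at the moment of the call.
- manip.hand_in(): hands the job in; it is judged then, once.
Trained networks look in the newest picture that a camera, given by its name, has taken for a name from the list of things; names that differ only in an ending like _2 or _b are one class to them, and where a whole thing is asked for, a point or a joint stands for the part that bears it (a point fixed in the world has none). Each returns a list of dicts, best first, with "p" (0 to 1); they miss things now and then, are a little off and sometimes report something else, mostly with a low value. They report only what shows in the picture. A call takes as long as a camera call.
- manip.find_in(thing, camera): "box" ([left, top, right, bottom] in pixels, round what is visible of it).
- manip.trace(thing, camera): "pixels" (400x640 bool, what is visible of it) and "box" ([left, top, right, bottom] in pixels, round what is visible of it).
- manip.tip_of(thing, camera): "pixel" ([column, row] in pixels: a listed point, or the origin of a listed thing).
The state is a dict: "clock": time; "joint_pos": joint angles; "joint_velocities": joint speeds; "tau": joint torques, N m; "position": TCP position; "ee_rot": TCP orientation; "ft_force": force on the tool from outside, world axes, zero at the start; "torque": the same for the moment, N m; "grip_width": opening from 0.0 (shut) to 1.0 (fully open); "grasp_force": force on a finger pad.
Only numpy, scipy, OpenCV 4.12 (cv2) and the standard library are available. Lean on these libraries where they do the work, as an engineer would, in place of code of your own. Each camera call takes 0.05 s, during which the arm holds its last target. There are 200 camera calls.

TASK

The turned rolling pin is too long for the finishing stand: press in the stand's spring button, slide the outer tube along gently, stop pushing the moment the button pops up in the next hole, and then lay the rolling pin down softly in the two forks with its barrel between them. Never force the tube against the button, and leave the other things on the bench where they are.

Things in the scene. Friction and masses are not known exactly. Their poses are not given: they have to be found in the camera images.
- stand: Telescoping finishing stand on a dark wooden base 100 x 245 x 18 mm (y -155 to 90 mm), fixed to the bench. Origin: at bench height, under the middle between the forks as they stand with the tube 50 mm out. Its y runs along the tubes, the way the outer tube slides out; x across, z up. A rolling pin lying in both forks has its axis 102 mm above the bench.
- tail_fork (a point): Inside bottom of the fixed fork's V, 85 mm above the bench, 112.5 mm from the stand's middle (its -y side). Both forks are Vs of 10 mm round bar standing across the stand, tips 115 mm above the bench and 60 mm apart over all.
- tube_fork (a point): Inside bottom of the V of the fork on the outer tube, 85 mm above the bench; 62.5 mm from the stand's middle (+y side) now, and further by as much as the tube is slid out. The gap between the bars of the two forks is 165 mm now and 205 to 229 mm at the next hole.
- button_top (a point): Top of the sprung button: a round-topped stud 14 mm across, on the fixed inner tube, sticking 8 mm up through a hole in the outer tube. Resists with 1.5 N, 4 N when level with the tube's top; up, it locks the tube (1 mm play). Pressed level (within 1.5 mm) by a fingertip, it lets 6 to 12 N push the tube along: the hole's edge rides over it and keeps it down. It does not travel.
- tab (a point): Foot of the thumb tab's face, on the outer tube's centre line, at its top face. The tab is an upright plate on the outer tube, 32 wide, 8 thick, 14 mm high; its face looks back at the button, 11 mm from the button's axis at first, on the stand's +y side. A fingertip standing on the button can push on this face, towards +y, and travel along with the tube.
- sleeve (a joint): How far the outer tube has been slid out, m: 0 now; at the next hole between 0.040 and 0.064 (the hole is set differently each time). Past 10 mm it slides at 2 to 4 N. Above 30 mm/s the hole can run past the button; once the button is up the tube stops dead, and over 12 N would mar it. The tube is 32 mm square, its top face 62 mm above the bench, top wall 2 mm, holes 16 mm square.
- button (a joint): How far the button is pressed in, m: 0 fully up, 0.008 level with the outer tube's top face, 0.010 held down under the tube's wall.
- pin: Turned wooden rolling pin, about 0.24 kg, lying on the bench. Origin at its middle, on its axis; its own x runs along it. Barrel 40 mm across and 194 mm long, a round handle 18 mm across at each end; 332 mm long over all. The same either way round.
- glue: Bystander, to be left alone: white plastic glue bottle with a black cap, 52 mm across, 130 mm tall, standing; origin under its centre
- wax: Bystander, to be left alone: steel can of wax, 72 mm across, 55 mm tall, standing; origin under its centre
- sanding: Bystander, to be left alone: cork sanding block 110 x 60 x 30 mm lying flat; origin under its centre
- offcut: Bystander, to be left alone: pale wood offcut 130 x 45 x 35 mm lying flat; origin under its centre
- mallet: Bystander, to be left alone: wooden mallet lying down, about 300 mm long, handle along its own x
- driver: Bystander, to be left alone: screwdriver with a wooden handle, lying along its own x, about 194 mm long
- mug: Bystander, to be left alone: white mug, 80 mm across, 90 mm tall, standing; origin under its centre

How it is judged:
By the outcome, as a careful person would: the job done as asked, in the order asked, and still so for the second after the job is handed in, with the robot touching nothing.
It also fails if it takes over 67 s, if anything falls off the work surface, if the arm or the gripper's body presses on something with over 40 N, if the wrist force passes 120 N, or if a joint passes its speed limit or range.

## Working session

There is one attempt and no reset: what is moved stays moved. The work goes in short steps, Python scripts to look and compute and a shell command to move; the robot and the scene stay as the last step left them, time stands still between calls to the robot, and variables do not carry over. Pictures are saved under pics/ and viewed, at most 13 in all, crops included, and the job is handed in when it is done.

```bash
mkdir -p pics
cat > h.py <<'E'
import numpy as np, cv2
from scipy.spatial.transform import Rotation as R
from workcell import manip
def deproj(cal,px,z=None,depth=None):
    K=np.array([[cal['fx'],0,cal['cx']],[0,cal['fy'],cal['cy']],[0,0,1]])
    px=np.atleast_2d(np.array(px,float))
    n=cv2.undistortPoints(px.reshape(-1,1,2),K,np.array(cal['D'])).reshape(-1,2)
    d=np.c_[n[:,0],-n[:,1],-np.ones(len(n))]
    Rm=R.from_quat(cal['orientation']).as_matrix(); o=np.array(cal['xyz'])
    w=d@Rm.T
    if depth is not None: return o+w*np.asarray(depth).reshape(-1,1)
    return o+w*((z-o[2])/w[:,2])[:,None]
def save(n,img): cv2.imwrite('pics/'+n+'.png',img[:,:,::-1])
E
python3 - <<'E'
from h import *
o=manip.get_obs();print(o['clock'],o['position'],o['ee_rot'],o['ft_force'],manip.tip_reach)
ims=[]
for c in ['top','side']:
    im,d=manip.camera(c);cal=manip.get_calibration(c);ims.append(im)
    print(c,np.round(cal['xyz'],3))
    for t,z in [('button_top',.07),('tab',.062),('tail_fork',.085),('tube_fork',.085),('stand',0),('pin',.02)]:
        for r in manip.tip_of(t,c)[:2]:
            u,v=r['pixel'];dd=d[int(v),int(u)]
            print(t,round(r['p'],2),np.round(r['pixel']),deproj(cal,[u,v],z).round(4)[0],deproj(cal,[u,v],depth=[dd]).round(3)[0])
    for t in (['pin','glue','wax','sanding','offcut','mallet','driver','mug'] if c=='top' else ['pin']):
        r=manip.trace(t,c)
        if r:
            m=r[0]['pixels'];v,u=np.nonzero(m&(d>0));P=deproj(cal,np.c_[u,v],depth=d[v,u])
            print(t,round(r[0]['p'],2),np.median(P,0).round(3),np.percentile(P,2,0).round(3),np.percentile(P,98,0).round(3))
            if t=='pin':
                q=P[:,:2]-P[:,:2].mean(0);_,_,V=np.linalg.svd(q,full_matrices=False);a=q@V[0];mid=(a.max()+a.min())/2
                print('axis',V[0],'len',a.max()-a.min(),'mid',P[:,:2].mean(0)+V[0]*mid)
    
save('both',cv2.resize(np.vstack(ims),(480,600)))
E
```

```text
0.0 [ 0.27325698 -0.56170543  0.24453413] [ 9.74483156e-01  2.24459562e-01 -1.84452617e-04 -6.70495580e-04] [-0.17440642 -0.02670614 -0.0600084 ] 0.014
top [0.379 0.014 1.416]
tab 0.57 [363. 201.] [ 0.541 -0.126  0.062] [ 0.541 -0.126  0.065]
tail_fork 0.91 [401. 204.] [ 0.5253 -0.2452  0.085 ] [ 0.524 -0.244  0.092]
tube_fork 0.59 [346. 200.] [ 0.543  -0.0732  0.085 ] [ 0.541 -0.072  0.099]
stand 0.73 [363. 202.] [ 0.545  -0.1346  0.    ] [ 0.538 -0.128  0.063]
stand 0.69 [352. 148.] [ 0.7291 -0.1008  0.    ] [ 0.708 -0.094  0.086]
pin 0.67 [234. 225.] [0.4754 0.2918 0.02  ] [0.474 0.288 0.038]
pin 0.52 [287. 244.] [0.4113 0.1202 0.02  ] [0.411 0.12  0.028]
pin 0.8 [0.486 0.278 0.034] [ 0.338  0.24  -0.001] [0.632 0.321 0.044]
axis [-0.96944613 -0.24530431] len 0.3282953246401167 mid [0.48681586 0.27855672]
glue 0.65 [ 0.529 -0.164  0.02 ] [ 0.474 -0.284  0.006] [ 0.591 -0.049  0.108]
wax 0.89 [0.706 0.043 0.053] [0.676 0.011 0.015] [0.74  0.074 0.06 ]
sanding 0.73 [0.418 0.116 0.03 ] [0.368 0.084 0.021] [0.469 0.148 0.036]
offcut 0.73 [ 0.37  -0.403  0.021] [ 0.318 -0.423  0.008] [
[... 229 characters left out ...]
 [ 0.635 -0.349  0.092]
side [-0.512  1.02   0.975]
tab 0.87 [355. 195.] [ 0.5462 -0.15    0.062 ] [ 0.549 -0.153  0.059]
tab 0.27 [285. 206.] [0.6499 0.0919 0.062 ] [0.688 0.061 0.032]
tail_fork 0.79 [376. 183.] [ 0.5252 -0.2437  0.085 ] [ 0.625 -0.365 -0.   ]
tail_fork 0.44 [351. 194.] [ 0.5309 -0.1159  0.085 ] [ 0.541 -0.127  0.076]
tube_fork 0.65 [340. 193.] [ 0.5619 -0.0916  0.085 ] [ 0.669 -0.203 -0.004]
stand 0.66 [352. 210.] [ 0.5459 -0.1415  0.    ] [ 0.529 -0.123  0.015]
pin 0.56 [275. 256.] [0.4921 0.2613 0.02  ] [0.472 0.276 0.039]
pin 0.88 [0.466 0.282 0.031] [0.332 0.241 0.011] [0.625 0.317 0.043]
axis [-0.96812201 -0.25047908] len 0.3230334868017866 mid [0.47816232 0.28383924]
```

View pics/both.png

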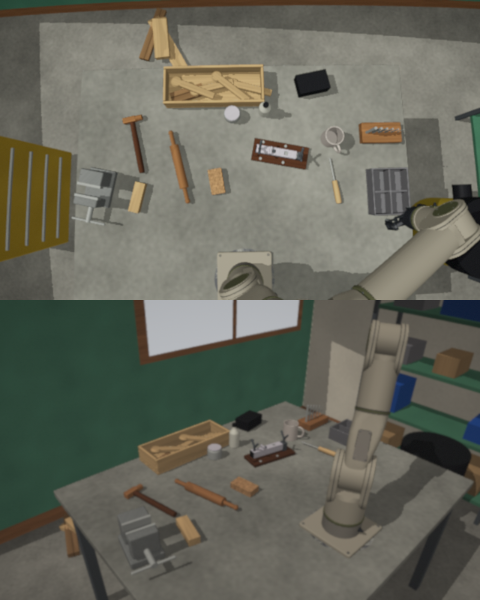

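```bash
python3 -m pendant '[[1.1,-0.7,-0.4,0,0,-1,1],[2.1,-1.4,-0.8,0,0,-2,0],[3.2,-2.1,-1,0,0,-3,-1],[4.3,-2.8,-1,0,0,-4.2,-1],[5.5,-3.5,-1,0,0,-5.4,-1],[6.6,-4.2,-1,0,0,-6.6,-1],[7.5,-4.8,-1,0,0,-7.3,-1],[8,-5.1,-1,0,0,-7.3,-1],[8,-5.1,-1,0,0,-7.3,-1],[8,-5.1,-1,0,0,-7.3,-1]]'
cat > look.py <<'E'
from h import *
import sys
o=manip.get_obs();print(o['clock'],o['position'].round(4) if hasattr(o['position'],'round') else o['position'],R.from_quat(o['ee_rot']).as_matrix().round(3),o['ft_force'])
cal=manip.get_calibration('wrist');im,d=manip.camera('wrist')
for t,z in [('button_top',.07),('tab',.062),('tail_fork',.085),('tube_fork',.085)]:
    for r in manip.tip_of(t,'wrist')[:2]:
        u,v=r['pixel'];dd=d[int(v),int(u)]
        print(t,round(r['p'],2),np.round(r['pixel']),deproj(cal,[u,v],z).round(4)[0],deproj(cal,[u,v],depth=[dd]).round(4)[0])
save(sys.argv[1],im);np.savez(sys.argv[1],im=im,d=d,**cal)
E
python3 look.py w1
```

```text
clock: 2.4
position: [0.5213, -0.1585, 0.2953]
ee_rot: [0.741, 0.671, -0.0, 0.0]
ft_force: [-0.7, -0.3, -0.2]
grip_width: -0.001
grasp_force: 0.0
2.4 [ 0.5213 -0.1585  0.2953] [[ 0.099  0.995 -0.   ]
 [ 0.995 -0.099 -0.   ]
 [-0.001 -0.    -1.   ]] [-0.66333872 -0.33788994 -0.2347586 ]
button_top 0.54 [343. 150.] [ 0.5463 -0.1344  0.07  ] [ 0.5464 -0.1346  0.0687]
tab 0.56 [341. 140.] [ 0.545  -0.1239  0.062 ] [ 0.5443 -0.1227  0.0769]
tab 0.27 [486. 107.] [ 0.702  -0.1045  0.062 ] [ 0.7041 -0.1046  0.0577]
tail_fork 0.93 [328. 256.] [ 0.5193 -0.2461  0.085 ] [ 0.525  -0.1487  0.3006]
tube_fork 0.75 [348.  89.] [ 0.5551 -0.0741  0.085 ] [ 0.5548 -0.0743  0.0886]
```

View pics/w1.png

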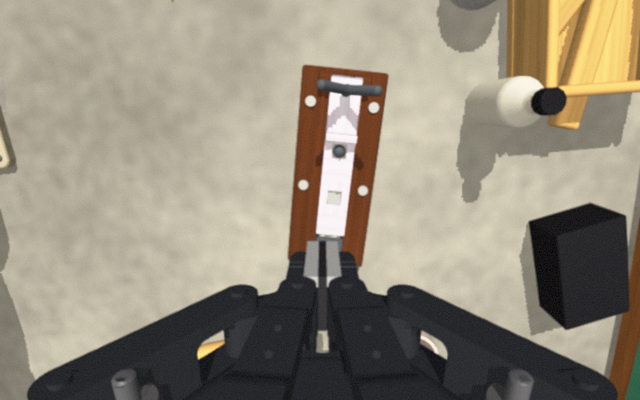

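```bash
cat > an.py <<'E'
from h import *
f=np.load('w1.npz');cal={k:f[k] for k in f.files};im=f['im'].astype(int)
roi=np.zeros(im.shape[:2],bool);roi[60:236,285:395]=1
w=roi&(im.min(2)>195)   # white tube
n,l,s,_=cv2.connectedComponentsWithStats(w.astype(np.uint8));k=1+np.argmax(s[1:,4]);w=l==k
ct=[]
for v in range(168,234):
    u=np.nonzero(w[v])[0]
    if len(u)>15: ct.append([(u.min()+u.max())/2,v])
P=deproj(cal,ct,.062);print(P[[0,-1]].round(4))
p=np.polyfit(P[:,1],P[:,0],1);print('dx/dy',p,'deg',np.degrees(np.arctan2(1,p[0])))
# base edges
br=roi&(im[...,0]-im[...,2]>35)&(im[...,0]<150)
L=[];Rr=[]
for v in range(75,235):
    u=np.nonzero(br[v])[0]
    if len(u)>8:L.append([u.min(),v]);Rr.append([u.max(),v])
for e in(L,Rr):
    Q=deproj(cal,e,.018);q=np.polyfit(Q[:,1],Q[:,0],1);print('edge',q,np.degrees(np.arctan2(1,q[0])))
cr=im[130:215,310:370].astype(np.uint8)
cv2.imwrite('pics/crop1.png',cv2.resize(cr,None,fx=7,fy=7,interpolation=cv2.INTER_NEAREST)[:,:,::-1])
E
python3 an.py
```

```text
[[ 0.5385 -0.154   0.062 ]
 [ 0.5244 -0.2284  0.062 ]]
dx/dy [0.19768058 0.56878155] deg 78.81790622160604
edge [0.19696342 0.51895213] 78.85745613677682
edge [0.20073642 0.61870278] 78.64950260570075
```

View pics/crop1.png

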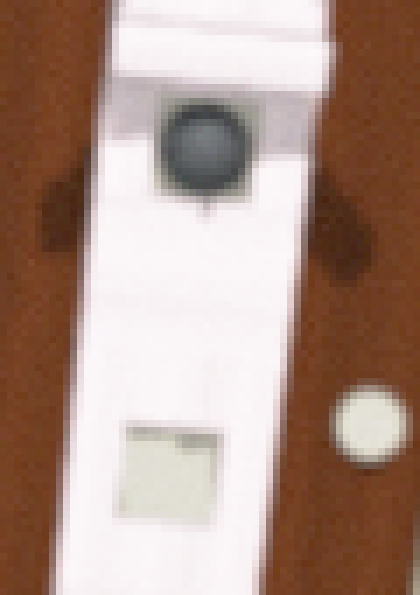

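Run:
```python
from h import *
f=np.load('w1.npz');cal={k:f[k] for k in f.files}
P=deproj(cal,[[310+205.5/7-.5,130+149/7-.5],[310+168/7-.5,130+475/7-.5]],.062);print(P.round(4),np.linalg.norm(P[0]-P[1]))
B=deproj(cal,[[310+206/7-.5,130+146/7-.5]],.069)[0];print('btn',B)
# centre line from base edges at btn y
print('cl x at btn', (0.51895+0.6187)/2+0.19885*B[1], .56878+.19768*B[1])
y=np.array([.194,.981]);x=np.array([.981,-.194])
T=B[:2]-1.5*.001*y
o=manip.get_obs();M=R.from_quat(o['ee_rot']).as_matrix()
D=np.array([T[0],T[1],.11])-o['position'];print('rows to z.11',(M.T@D/.05).round(3),'turn',(np.degrees(np.arctan2(M[1,0],M[0,0]))-78.8)/8, 'target',T)
```

```text
[[ 0.5421 -0.1355  0.062 ]
 [ 0.5317 -0.1866  0.062 ]] 0.05211036906519706
btn [ 0.54195287 -0.13427354  0.069     ]
cl x at btn 0.5421247064807074 0.5422368065230386
rows to z.11 [0.5   0.361 3.707] turn 0.6798138555871169 target [ 0.54166187 -0.13574504]
```

```bash
python3 -m pendant '[[0.45,0.36,0.5,0,0,0.68,-1],[0.45,0.36,1.2,0,0,0.68,-1],[0.45,0.36,2,0,0,0.68,-1],[0.45,0.36,2.8,0,0,0.68,-1],[0.45,0.36,3.4,0,0,0.68,-1],[0.45,0.36,3.7,0,0,0.68,-1],[0.45,0.36,3.9,0,0,0.68,-1],[0.45,0.36,4,0,0,0.68,-1],[0.45,0.36,4,0,0,0.68,-1],[0.45,0.36,4,0,0,0.68,-1]]'
python3 look.py w2
python3 - <<'E'
from h import *
im=cv2.imread('pics/w2.png');cv2.imwrite('pics/w2c.png',cv2.resize(im[60:360,220:440],None,fx=2,fy=2))
E
```

```text
clock: 3.9
position: [0.5421, -0.1372, 0.096]
ee_rot: [0.772, 0.635, 0.0, 0.001]
ft_force: [-0.2, 0.4, -0.2]
grip_width: 0.004
grasp_force: 0.0
3.9 [ 0.5421 -0.1372  0.096 ] [[ 0.192  0.981  0.001]
 [ 0.981 -0.192 -0.   ]
 [-0.     0.001 -1.   ]] [-0.15753045  0.41848254 -0.23777868]
button_top 0.82 [325. 244.] [ 0.5443 -0.1354  0.07  ] [ 0.5458 -0.1267  0.0913]
tab 0.61 [320. 217.] [ 0.5444 -0.1235  0.062 ] [ 0.5454 -0.1188  0.0772]
tube_fork 0.55 [323. 116.] [ 0.5554 -0.0742  0.085 ] [ 0.5554 -0.0742  0.0907]
```

View pics/w2c.png

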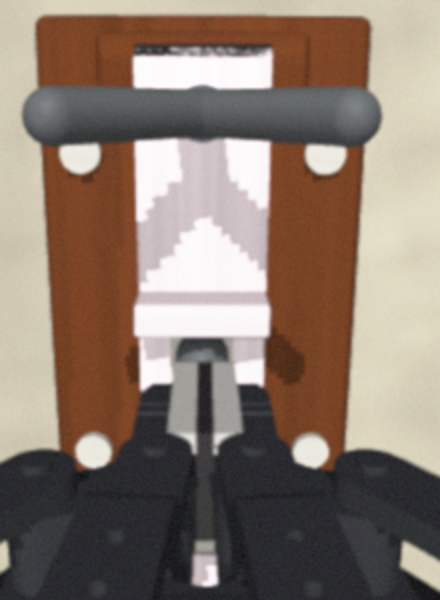

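```bash
python3 -m pendant '[[-0.02,0,0.08,0,0,0,-1],[-0.02,0,0.16,0,0,0,-1],[-0.02,0,0.22,0,0,0,-1],[-0.02,0,0.26,0,0,0,-1],[-0.02,0,0.3,0,0,0,-1],[-0.02,0,0.32,0,0,0,-1],[-0.02,0,0.34,0,0,0,-1],[-0.02,0,0.34,0,0,0,-1],[-0.02,0,0.34,0,0,0,-1],[-0.02,0,0.34,0,0,0,-1]]'
```

```text
clock: 5.4
position: [0.5415, -0.1381, 0.0784]
ee_rot: [0.772, 0.635, 0.0, 0.0]
ft_force: [-2.7, 0.7, 2.5]
grip_width: -0.001
grasp_force: 1.4
```

```bash
python3 -m pendant '[[0,0,0.01,0,0,0,-1],[0,0,0.02,0,0,0,-1],[0,0,0.03,0,0,0,-1],[0,0,0.03,0,0,0,-1],[0,0,0.03,0,0,0,-1],[0,0,0.03,0,0,0,-1],[0,0,0.03,0,0,0,-1],[0,0,0.03,0,0,0,-1],[0,0,0.03,0,0,0,-1],[0,0,0.03,0,0,0,-1]]'; python3 -c "
from workcell import manip;print(manip.get_obs()['position'],manip.get_obs()['ft_force'])"
```

```text
clock: 6.65
position: [0.5415, -0.1381, 0.0768]
ee_rot: [0.772, 0.635, -0.0, 0.0]
ft_force: [-1.6, 0.3, 3.9]
grip_width: -0.0
grasp_force: 1.7
[ 0.54149154 -0.13810428  0.0767942 ] [-1.61848785  0.25203202  3.94498131]
```

```bash
python3 -m pendant '[[0.012,0,0,0,0,0,-1],[0.024,0,0,0,0,0,-1],[0.036,0,0,0,0,0,-1],[0.048,0,0,0,0,0,-1],[0.06,0,0,0,0,0,-1],[0.072,0,0,0,0,0,-1],[0.084,0,0,0,0,0,-1],[0.096,0,0,0,0,0,-1],[0.1,0,0,0,0,0,-1],[0.1,0,0,0,0,0,-1]]'
cat > st.py <<'E'
from h import *
o=manip.get_obs();y=np.array([.194,.981]);x=np.array([.981,-.194])
p=o['position'][:2]-np.array([.54195,-.13427]);f=o['ft_force']
print('t',o['clock'],'along mm',p@y*1000,'across',p@x*1000,'z',o['position'][2],'F along',f[:2]@y,'across',f[:2]@x,'z',f[2])
E
python3 st.py
```

```text
clock: 7.9
position: [0.5426, -0.1332, 0.0769]
ee_rot: [0.772, 0.635, 0.0, 0.0]
ft_force: [1.9, -4.7, 3.2]
grip_width: -0.001
grasp_force: 2.6
t 7.9 along mm 1.1548742431570864 across 0.4743780802689551 z 0.07691016456751124 F along -4.27359903215061 across 2.8316042037936473 z 3.1887278221815762
```

```bash
python3 -m pendant '[[0.01,0,0,0,0,0,-1],[0.02,0,0,0,0,0,-1],[0.03,0,0,0,0,0,-1],[0.04,0,0,0,0,0,-1],[0.05,0,0,0,0,0,-1],[0.06,0,0,0,0,0,-1],[0.07,0,0,0,0,0,-1],[0.08,0,0,0,0,0,-1],[0.08,0,0,0,0,0,-1],[0.08,0,0,0,0,0,-1]]'; python3 st.py
```

```text
clock: 9.15
position: [0.5431, -0.1309, 0.0769]
ee_rot: [0.773, 0.635, -0.001, 0.001]
ft_force: [0.4, -8.4, 3.7]
grip_width: -0.003
grasp_force: 4.7
t 9.15 along mm 3.505179951904572 across 0.44355906361679837 z 0.07692542180592488 F along -8.150532820903933 across 1.9904430696424176 z 3.6922889574041777
```

```bash
python3 -m pendant '[[0.005,0,0,0,0,0,-1],[0.01,0,0,0,0,0,-1],[0.015,0,0,0,0,0,-1],[0.02,0,0,0,0,0,-1],[0.025,0,0,0,0,0,-1],[0.03,0,0,0,0,0,-1],[0.03,0,0,0,0,0,-1],[0.03,0,0,0,0,0,-1],[0.03,0,0,0,0,0,-1],[0.03,0,0,0,0,0,-1]]'; python3 st.py; python3 look.py w3;python3 - <<'E'
from h import *
im=cv2.imread('pics/w3.png');cv2.imwrite('pics/w3c.png',cv2.resize(im[60:360,220:440],None,fx=2,fy=2))
E
```

```text
clock: 10.4
position: [0.5436, -0.1283, 0.0769]
ee_rot: [0.772, 0.635, -0.0, 0.0]
ft_force: [1.2, -6.3, 4.4]
grip_width: 0.001
grasp_force: 2.9
t 10.4 along mm 6.207774046089277 across 0.4090653917210944 z 0.07687286061501843 F along -5.974064253521004 across 2.4053689711145303 z 4.360299778901801
10.4 [ 0.5436 -0.1283  0.0769] [[ 0.193  0.981  0.   ]
 [ 0.981 -0.193 -0.001]
 [-0.001  0.    -1.   ]] [ 1.2007021  -6.32721759  4.36029978]
tab 0.56 [320. 234.] [ 0.5454 -0.1165  0.062 ] [ 0.5465 -0.1113  0.076 ]
tube_fork 0.84 [323. 118.] [ 0.5566 -0.0659  0.085 ] [ 0.5566 -0.0659  0.0884]
tube_fork 0.31 [323. 238.] [ 0.5479 -0.1099  0.085 ] [ 0.5473 -0.1133  0.0762]
```

View pics/w3c.png

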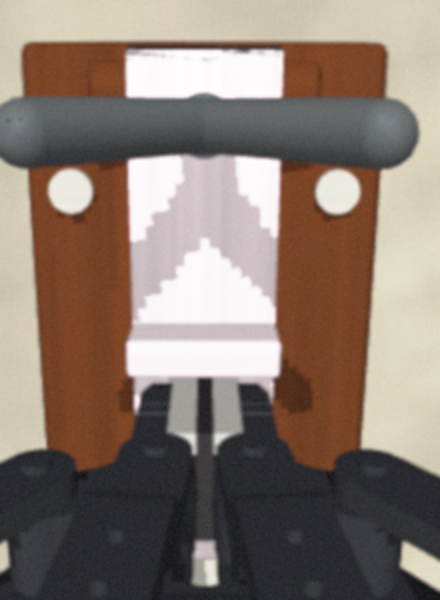

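```bash
python3 -m pendant '[[0.03,0,0,0,0,0,-1],[0.06,0,0,0,0,0,-1],[0.1,0,0,0,0,0,-1],[0.14,0,0,0,0,0,-1],[0.18,0,0,0,0,0,-1],[0.22,0,0,0,0,0,-1],[0.26,0,0,0,0,0,-1],[0.3,0,0,0,0,0,-1],[0.34,0,0,0,0,0,-1],[0.38,0,0,0,0,0,-1]]'; python3 st.py
```

```text
clock: 11.9
position: [0.5472, -0.109, 0.0767]
ee_rot: [0.772, 0.635, 0.0, 0.0]
ft_force: [1.4, -5.0, 1.7]
grip_width: 0.003
grasp_force: 2.2
t 11.9 along mm 25.779760298482667 across 0.25652469571156195 z 0.07671219374311254 F along -4.6454393522298165 across 2.3453235988305874 z 1.7248500014054955
```

```bash
python3 -m pendant '[[0.03,0,0,0,0,0,-1],[0.06,0,0,0,0,0,-1],[0.09,0,0,0,0,0,-1],[0.12,0,0,0,0,0,-1],[0.15,0,0,0,0,0,-1],[0.18,0,0,0,0,0,-1],[0.2,0,0,0,0,0,-1],[0.2,0,0,0,0,0,-1],[0.2,0,0,0,0,0,-1],[0.2,0,0,0,0,0,-1]]'; python3 st.py; python3 look.py w4
```

```text
clock: 13.15
position: [0.5489, -0.0989, 0.0766]
ee_rot: [0.772, 0.636, -0.0, -0.0]
ft_force: [1.9, -2.2, -0.0]
grip_width: -0.001
grasp_force: 0.9
t 13.15 along mm 36.06193140376461 across -0.04685414478936431 z 0.07658268585456925 F along -1.8069382854071245 across 2.3363219111656606 z -0.01954925666593732
13.15 [ 0.5489 -0.0989  0.0766] [[ 0.192  0.981 -0.   ]
 [ 0.981 -0.192  0.   ]
 [ 0.    -0.001 -1.   ]] [ 1.94139159 -2.22585959 -0.01954926]
tab 0.73 [323. 236.] [ 0.5521 -0.0882  0.062 ] [ 0.5531 -0.0829  0.0761]
tube_fork 0.81 [324. 120.] [ 0.562  -0.0372  0.085 ] [ 0.562  -0.0371  0.089 ]
tube_fork 0.54 [320. 234.] [ 0.5527 -0.0786  0.085 ] [ 0.5519 -0.082   0.0757]
```

```bash
python3 -m pendant '[[0.02,0,0,0,0,0,-1],[0.04,0,0,0,0,0,-1],[0.06,0,0,0,0,0,-1],[0.08,0,0,0,0,0,-1],[0.1,0,0,0,0,0,-1],[0.12,0,0,0,0,0,-1],[0.14,0,0,0,0,0,-1],[0.16,0,0,0,0,0,-1],[0.18,0,0,0,0,0,-1],[0.2,0,0,0,0,0,-1]]'; python3 st.py
```

```text
clock: 14.65
position: [0.5513, -0.0891, 0.077]
ee_rot: [0.772, 0.636, 0.0, 0.0]
ft_force: [-1.0, -2.4, -1.4]
grip_width: 0.001
grasp_force: 0.9
t 14.65 along mm 46.160657192902995 across 0.4152251226014269 z 0.0769534063226354 F along -2.5317729043943578 across -0.5391538981457525 z -1.3960065623964835
```

```bash
python3 -m pendant '[[0.01,0,0,0,0,0,-1],[0.02,0,0,0,0,0,-1],[0.03,0,0,0,0,0,-1],[0.04,0,0,0,0,0,-1],[0.04,0,0,0,0,0,-1],[0.04,0,0,0,0,0,-1],[0.04,0,0,0,0,0,-1],[0.04,0,0,0,0,0,-1],[0.04,0,0,0,0,0,-1],[0.04,0,0,0,0,0,-1]]'; python3 st.py
```

```text
clock: 15.9
position: [0.5514, -0.0876, 0.0768]
ee_rot: [0.772, 0.635, -0.0, 0.0]
ft_force: [0.6, 0.3, -0.5]
grip_width: -0.005
grasp_force: 0.0
t 15.9 along mm 47.605429439312864 across 0.25221992679953636 z 0.0768125709804109 F along 0.4333283365351867 across 0.49515748865627685 z -0.5253709278165256
```

```bash
python3 -m pendant '[[0.01,0,0,0,0,0,-1],[0.02,0,0,0,0,0,-1],[0.03,0,0,0,0,0,-1],[0.03,0,0,0,0,0,-1],[0.03,0,0,0,0,0,-1],[0.03,0,0,0,0,0,-1],[0.03,0,0,0,0,0,-1],[0.03,0,0,0,0,0,-1],[0.03,0,0,0,0,0,-1],[0.03,0,0,0,0,0,-1]]'; python3 st.py; python3 look.py w5
```

```text
clock: 17.15
position: [0.5518, -0.0861, 0.0768]
ee_rot: [0.772, 0.635, 0.0, 0.0]
ft_force: [0.6, -0.3, 0.3]
grip_width: -0.002
grasp_force: 0.0
t 17.15 along mm 49.13416418841819 across 0.2752920596627486 z 0.07683702321337785 F along -0.13803507239282312 across 0.6684923798237596 z 0.3036246321390045
17.15 [ 0.5518 -0.0861  0.0768] [[ 0.192  0.981  0.   ]
 [ 0.981 -0.192 -0.   ]
 [-0.     0.    -1.   ]] [ 0.62901411 -0.26510072  0.30362463]
button_top 0.56 [324. 361.] [ 0.5435 -0.1369  0.07  ] [ 0.5547 -0.0761  0.1415]
tab 0.91 [322. 233.] [ 0.5546 -0.0739  0.062 ] [ 0.5556 -0.0691  0.0753]
tube_fork 0.86 [322. 120.] [ 0.5641 -0.0242  0.085 ] [ 0.5641 -0.0242  0.0879]
```

Run:
```python
from h import *
t,d=manip.camera('top');s,_=manip.camera('side')
print([ (round(r['p'],2),r['pixel'].round() if hasattr(r['pixel'],'round') else r['pixel']) for r in manip.tip_of('button_top','side')])
a=cv2.imread('pics/w5.png')[60:400,220:440];b=s[165:225,310:400,::-1]
a=cv2.resize(a,(380,587));b=cv2.resize(b,(400,267),interpolation=cv2.INTER_CUBIC);c=cv2.resize(t[170:230,330:420,::-1],(400,267),interpolation=cv2.INTER_CUBIC)
bc=np.vstack([b,c]);bc=cv2.copyMakeBorder(bc,0,587-534,0,0,cv2.BORDER_CONSTANT)
cv2.imwrite('pics/m5.png',np.hstack([a,bc]))
```

```text
[(0.58, [323.2, 198.6])]
```

View pics/m5.png

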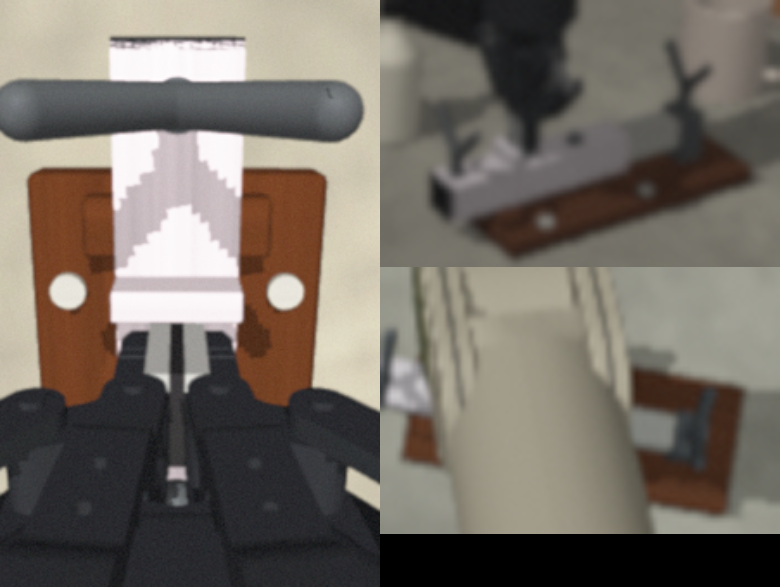

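```bash
python3 -m pendant '[[-0.04,0,0,0,0,0,-1],[-0.06,0,-0.2,0,0,0,-1],[-0.06,0,-1,0,0,0,-1],[-0.3,0,-1.8,0,0,0,-1],[-0.8,0,-2.4,0,0,0,-1],[-1.2,0,-2.8,0,0,0,-1],[-1.5,0,-3,0,0,0,-1],[-1.5,0,-3,0,0,0,-1],[-1.5,0,-3,0,0,0,-1],[-1.5,0,-3,0,0,0,-1]]'; python3 look.py w6;python3 - <<'E'
from h import *
im=cv2.imread('pics/w6.png');cv2.imwrite('pics/w6c.png',cv2.resize(im[30:300,220:440],None,fx=2.2,fy=2.2))
E
```

```text
clock: 18.8
position: [0.5372, -0.1586, 0.226]
ee_rot: [0.772, 0.636, -0.0, -0.001]
ft_force: [-0.1, -0.6, 0.3]
grip_width: -0.0
grasp_force: 0.0
18.8 [ 0.5372 -0.1586  0.226 ] [[ 0.191  0.982 -0.001]
 [ 0.982 -0.191  0.001]
 [ 0.    -0.001 -1.   ]] [-0.06272077 -0.56716631  0.32958695]
button_top 0.6 [321. 160.] [ 0.5417 -0.1334  0.07  ] [ 0.5417 -0.1334  0.0703]
button_top 0.59 [324. 154.] [ 0.5446 -0.1287  0.07  ] [ 0.5445 -0.1296  0.0627]
tab 0.84 [322.  88.] [ 0.5538 -0.0746  0.062 ] [ 0.5537 -0.0751  0.0699]
tube_fork 0.72 [326.  11.] [ 0.5667 -0.0235  0.085 ] [ 0.5664 -0.0248  0.09  ]
```

View pics/w6c.png

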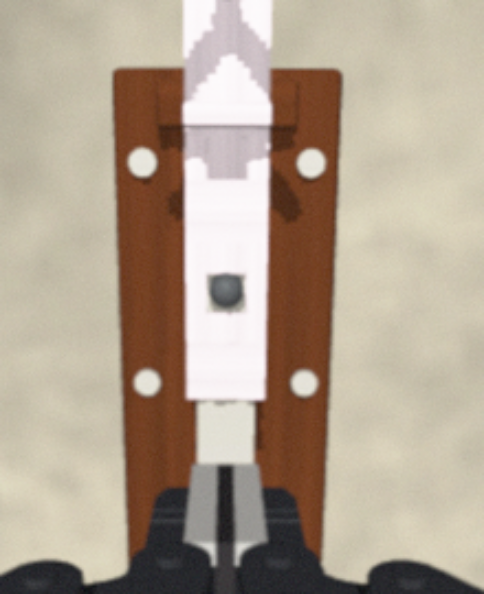

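```bash
python3 -m pendant '[[1,-0.5,-0.5,0,0,1,-1],[2,-1,-1,0,0,2,0],[3.1,-1.5,-1,0,0,3.2,1],[4.2,-2,-1,0,0,4.4,1],[5.3,-2.5,-1,0,0,5.6,1],[6.4,-3,-1,0,0,6.8,1],[7.3,-3.5,-1,0,0,7.9,1],[7.9,-3.8,-1,0,0,8.1,1],[7.9,-3.8,-1,0,0,8.1,1],[7.9,-3.8,-1,0,0,8.1,1]]'
cat > pin.py <<'E'
from h import *
o=manip.get_obs();M=R.from_quat(o['ee_rot']).as_matrix();print(o['clock'],o['position'],np.degrees(np.arctan2(M[1,0],M[0,0])))
cal=manip.get_calibration('wrist');im,d=manip.camera('wrist');save('p1',im)
r=manip.trace('pin','wrist')[0];m=r['pixels'];v,u=np.nonzero(m&(d>0));P=deproj(cal,np.c_[u,v],depth=d[v,u])
P=P[P[:,2]<.06]
q=P[:,:2]-P[:,:2].mean(0);_,_,V=np.linalg.svd(q,full_matrices=False);A=V[0]*np.sign(V[0,0]);a=q@A;b=q@np.array([-A[1],A[0]])
c0=P[:,:2].mean(0)
# barrel: slices wider than 30mm
bins=np.arange(a.min(),a.max(),.004);w=[np.ptp(b[(a>=x)&(a<x+.004)]) if ((a>=x)&(a<x+.004)).sum()>3 else 0 for x in bins]
bi=bins[np.array(w)>.030];lo,hi=bi.min(),bi.max()+.004
s=(a>lo)&(a<hi);bm=(np.percentile(b[s],1)+np.percentile(b[s],99))/2
mid=c0+A*(lo+hi)/2+np.array([-A[1],A[0]])*bm
print('p',r['p'],'len',np.ptp(a),'barrel',hi-lo,'mid',mid,'mid by ends',c0+A*(a.min()+a.max())/2,'ang',np.degrees(np.arctan2(A[1],A[0])),'ztop',np.percentile(P[:,2],95),np.round(w,3))
D=np.array([mid[0],mid[1],.02])-o['position'];print('rows',(M.T@D/.05).round(3))
E
python3 pin.py
```

```text
clock: 20.3
position: [0.4271, 0.264, 0.2767]
ee_rot: [0.992, 0.123, -0.0, 0.0]
ft_force: [0.8, -0.9, -0.0]
grip_width: 1.001
grasp_force: 0.0
20.3 [0.42707685 0.26396875 0.27666021] 14.122005328618314
p 0.81 len 0.2808172322471696 barrel 0.20400000000000018 mid [0.48234929 0.27663625] mid by ends [0.46528075 0.27237928] ang 13.981033288069089 ztop 0.040569871963114 [0.016 0.02  0.02  0.019 0.016 0.017 0.017 0.017 0.017 0.017 0.019 0.02
 0.02  0.018 0.03  0.031 0.038 0.038 0.037 0.039 0.039 0.038 0.038 0.039
 0.039 0.039 0.037 0.036 0.036 0.039 0.038 0.037 0.037 0.039 0.039 0.038
 0.038 0.038 0.038 0.038 0.038 0.038 0.038 0.037 0.037 0.037 0.037 0.037
 0.037 0.037 0.036 0.041 0.039 0.039 0.039 0.039 0.039 0.038 0.038 0.038
 0.038 0.038 0.038 0.038 0.038 0.017 0.024 0.02  0.018 0.018 0.017]
rows [1.135 0.022 5.133]
```

View pics/p1.png

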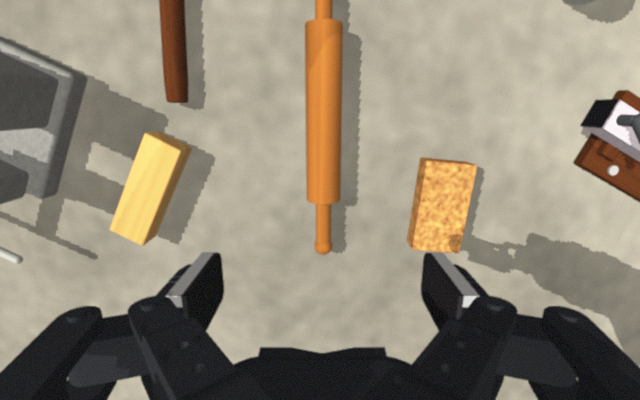

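```bash
python3 -m pendant '[[0.6,0.02,0.8,0,0,0,1],[1.15,0.02,1.8,0,0,0,1],[1.15,0.02,2.9,0,0,0,1],[1.15,0.02,3.9,0,0,0,1],[1.15,0.02,4.5,0,0,0,1],[1.15,0.02,4.9,0,0,0,1],[1.15,0.02,5.05,0,0,0,1],[1.15,0.02,5.05,0,0,0,1],[1.15,0.02,5.05,0,0,0,0.5],[1.15,0.02,5.05,0,0,0,0.2]]' 25; python3 -m pendant '[[0,0,0,0,0,0,0.1],[0,0,0,0,0,0,0],[0,0,0,0,0,0,-0.05],[0,0,0,0,0,0,-0.1],[0,0,0,0,0,0,-0.2],[0,0,0,0,0,0,-0.4],[0,0,0,0,0,0,-0.4],[0,0,0,0,0,0,-0.4],[0,0,0,0,0,0,-0.4],[0,0,0,0,0,0,-0.4]]' 30
```

```text
clock: 21.65
position: [0.4834, 0.2778, 0.0252]
ee_rot: [0.992, 0.123, 0.001, -0.0]
ft_force: [-1.1, -0.5, -0.3]
grip_width: 0.607
grasp_force: 0.0
clock: 22.9
position: [0.4829, 0.2775, 0.0245]
ee_rot: [0.992, 0.123, 0.0, 0.0]
ft_force: [-1.9, -1.7, 5.9]
grip_width: 0.452
grasp_force: 29.6
```

```bash
python3 -m pendant '[[0,0,-0.3,0,0,0,-0.4],[0,0,-0.9,0,0,0,-0.4],[0,0,-1.7,0,0,0,-0.4],[0,0,-2.5,0,0,0,-0.4],[0,0.2,-3.3,0,0,-0.2,-0.4],[-0.1,0.7,-3.9,0,0,-0.7,-0.4],[-0.2,1.3,-4.2,0,0,-1.4,-0.4],[-0.3,2,-4.3,0,0,-2.1,-0.4],[-0.4,2.8,-4.3,0,0,-2.9,-0.4],[-0.4,3.5,-4.3,0,0,-3.7,-0.4]]' 40;  python3 - <<'E'
from h import *
o=manip.get_obs();M=R.from_quat(o['ee_rot']).as_matrix();print(np.degrees(np.arctan2(M[1,0],M[0,0])))
# commanded pose (cmd of previous call)
D=np.array([.5422,-.135,.19])-o['position'];print('rows',(M.T@D/.05).round(3))
E
```

```text
clock: 24.15
position: [0.5059, 0.1016, 0.24]
ee_rot: [0.927, 0.374, 0.0, 0.0]
ft_force: [0.5, 0.3, -1.2]
grip_width: 0.451
grasp_force: 41.0
43.915894489617926
rows [-2.759  3.912  1.002]
```

```bash
python3 -m pendant '[[-0.5,0.7,0,0,0,-0.8,-0.4],[-1,1.4,0,0,0,-1.6,-0.4],[-1.5,2.1,0,0,0,-2.4,-0.4],[-2,2.8,0,0,0,-3.2,-0.4],[-2.4,3.4,0.2,0,0,-3.9,-0.4],[-2.7,3.8,0.4,0,0,-4.3,-0.4],[-2.7,3.8,0.4,0,0,-4.3,-0.4],[-2.7,3.8,0.4,0,0,-4.3,-0.4],[-2.7,3.8,0.4,0,0,-4.3,-0.4],[-2.7,3.8,0.4,0,0,-4.3,-0.4]]';  cat > pl.py <<'E'
from h import *
import sys
o=manip.get_obs();M=R.from_quat(o['ee_rot']).as_matrix();print('ang',np.degrees(np.arctan2(M[1,0],M[0,0])))
D=np.array([.5422,-.135,.1065])-o['position'];print('rows',(M.T@D/.05).round(3))
cal=manip.get_calibration('wrist');im,d=manip.camera('wrist');save(sys.argv[1],im)
for r in manip.tip_of('tube_fork','wrist')[:2]: print('tube_fork',r['p'],r['pixel'],deproj(cal,r['pixel'],.085))
r=manip.trace('pin','wrist')
if r:
    m=r[0]['pixels'];v,u=np.nonzero(m&(d>0));P=deproj(cal,np.c_[u,v],depth=d[v,u]);Q=(P-o['position'])@M
    k=(Q[:,2]>-.03)&(Q[:,2]<.05);Q=Q[k]
    for x in np.arange(.03,.18,.01):
        s=Q[(Q[:,0]>x)&(Q[:,0]<x+.01)]
        if len(s)>5: print(round(x,3),'ymid %.4f w %.4f ztop %.4f n %d'%((s[:,1].max()+s[:,1].min())/2,np.ptp(s[:,1]),np.percentile(s[:,2],5),len(s)))
E
python3 pl.py q1
```

```text
clock: 25.4
position: [0.5399, -0.127, 0.2197]
ee_rot: [0.776, 0.63, 0.0, 0.0]
ft_force: [-0.3, 0.4, -2.1]
grip_width: 0.45
grasp_force: 41.0
ang 78.16044052939121
rows [-0.148  0.077  2.264]
0.03 ymid 0.0004 w 0.0397 ztop -0.0158 n 2546
0.04 ymid 0.0004 w 0.0397 ztop -0.0159 n 2737
0.05 ymid 0.0004 w 0.0396 ztop -0.0159 n 2905
0.06 ymid 0.0006 w 0.0398 ztop -0.0159 n 3091
0.07 ymid 0.0005 w 0.0397 ztop -0.0160 n 3301
0.08 ymid 0.0003 w 0.0403 ztop -0.0160 n 3501
0.09 ymid 0.0003 w 0.0403 ztop -0.0159 n 3470
0.1 ymid -0.0036 w 0.0250 ztop -0.0132 n 59
```

View pics/q1.png

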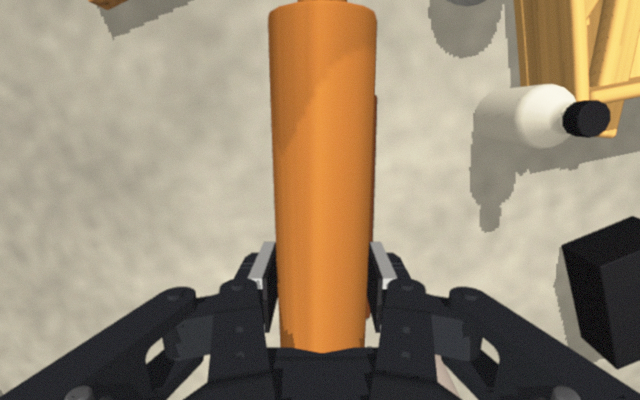

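```bash
python3 -m pendant '[[-0.18,0.08,0,0,0,-0.08,-0.4],[-0.18,0.08,0.4,0,0,-0.08,-0.4],[-0.18,0.08,0.8,0,0,-0.08,-0.4],[-0.18,0.08,1.2,0,0,-0.08,-0.4],[-0.18,0.08,1.5,0,0,-0.08,-0.4],[-0.18,0.08,1.7,0,0,-0.08,-0.4],[-0.18,0.08,1.8,0,0,-0.08,-0.4],[-0.18,0.08,1.8,0,0,-0.08,-0.4],[-0.18,0.08,1.8,0,0,-0.08,-0.4],[-0.18,0.08,1.8,0,0,-0.08,-0.4]]';  python3 pl.py q2
python3 - <<'E'
from h import *
s,_=manip.camera('side');a=cv2.imread('pics/q2.png')
cv2.imwrite('pics/m6.png',np.vstack([cv2.resize(a[:250],(640,250)),cv2.resize(s[155:225,290:430,::-1],(640,320),interpolation=cv2.INTER_CUBIC)]))
E
```

```text
clock: 26.8
position: [0.5421, -0.1374, 0.1298]
ee_rot: [0.773, 0.634, 0.0, 0.0]
ft_force: [0.3, 0.7, -1.5]
grip_width: 0.452
grasp_force: 41.1
ang 78.73975361220513
rows [ 0.047 -0.008  0.466]
0.03 ymid 0.0004 w 0.0396 ztop -0.0158 n 2551
0.04 ymid 0.0004 w 0.0397 ztop -0.0159 n 2735
0.05 ymid 0.0003 w 0.0395 ztop -0.0158 n 2897
0.06 ymid 0.0005 w 0.0395 ztop -0.0158 n 3089
0.07 ymid 0.0003 w 0.0399 ztop -0.0159 n 3304
0.08 ymid 0.0006 w 0.0396 ztop -0.0159 n 3490
0.09 ymid 0.0003 w 0.0402 ztop -0.0159 n 3470
0.1 ymid 0.0009 w 0.0355 ztop -0.0118 n 60
0.11 ymid -0.0006 w 0.0358 ztop 0.0265 n 20
```

View pics/m6.png

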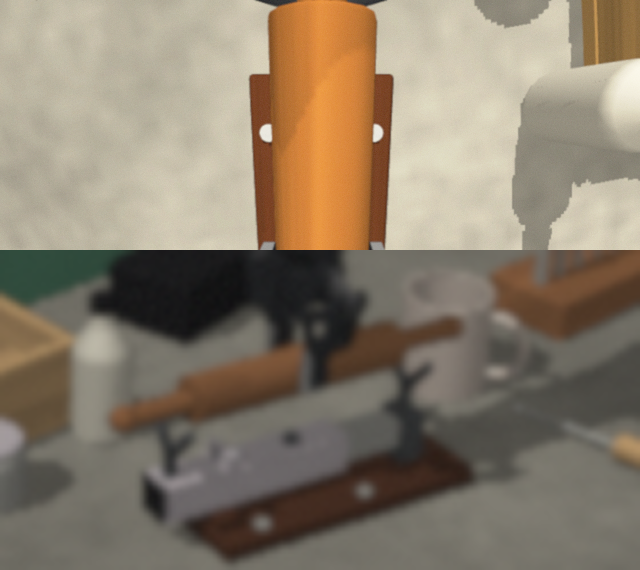

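```bash
python3 -m pendant '[[0.02,0,0.05,0,0,0,-0.4],[0.02,0,0.1,0,0,0,-0.4],[0.02,0,0.15,0,0,0,-0.4],[0.02,0,0.2,0,0,0,-0.4],[0.02,0,0.25,0,0,0,-0.4],[0.02,0,0.3,0,0,0,-0.4],[0.02,0,0.34,0,0,0,-0.4],[0.02,0,0.37,0,0,0,-0.4],[0.02,0,0.39,0,0,0,-0.4],[0.02,0,0.4,0,0,0,-0.4]]'; python3 -m pendant '[[0,0,0.01,0,0,0,-0.4],[0,0,0.02,0,0,0,-0.4],[0,0,0.03,0,0,0,-0.4],[0,0,0.04,0,0,0,-0.4],[0,0,0.05,0,0,0,-0.4],[0,0,0.05,0,0,0,-0.4],[0,0,0.05,0,0,0,-0.4],[0,0,0.05,0,0,0,-0.4],[0,0,0.05,0,0,0,-0.4],[0,0,0.05,0,0,0,-0.4]]'
```

```text
clock: 28.25
position: [0.5421, -0.1364, 0.1093]
ee_rot: [0.773, 0.634, -0.0, 0.0]
ft_force: [0.5, 0.7, -2.9]
grip_width: 0.454
grasp_force: 41.1
clock: 29.5
position: [0.542, -0.1363, 0.1068]
ee_rot: [0.773, 0.634, -0.0, 0.0]
ft_force: [-0.4, -0.2, -2.1]
grip_width: 0.45
grasp_force: 41.1
```

```bash
python3 -m pendant '[[0,0,0.005,0,0,0,-0.4],[0,0,0.01,0,0,0,-0.4],[0,0,0.015,0,0,0,-0.4],[0,0,0.02,0,0,0,-0.4],[0,0,0.025,0,0,0,-0.4],[0,0,0.025,0,0,0,-0.4],[0,0,0.025,0,0,0,-0.4],[0,0,0.025,0,0,0,-0.4],[0,0,0.025,0,0,0,-0.4],[0,0,0.025,0,0,0,-0.4]]'
```

```text
clock: 30.75
position: [0.5423, -0.1364, 0.1064]
ee_rot: [0.773, 0.634, 0.0, 0.0]
ft_force: [-4.9, 0.9, 9.0]
grip_width: 0.455
grasp_force: 42.2
```

```bash
python3 -m pendant '[[0,0,-0.008,0,0,0,-0.4],[0,0,-0.015,0,0,0,-0.4],[0,0,-0.015,0,0,0,-0.4],[0,0,-0.015,0,0,0,-0.15],[0,0,-0.015,0,0,0,-0.1],[0,0,-0.015,0,0,0,-0.05],[0,0,-0.015,0,0,0,0],[0,0,-0.015,0,0,0,0.1],[0,0,-0.015,0,0,0,0.3],[0,0,-0.015,0,0,0,0.5]]' 20;python3 -m pendant '[[0,0,0,0,0,0,0.6],[0,0,0,0,0,0,0.6],[0,0,-0.2,0,0,0,0.6],[0,0,-0.5,0,0,0,0.6],[0,0,-1,0,0,0,0.6],[0,0,-1.7,0,0,0,0.6],[-0.3,0,-2.4,0,0,0,0.6],[-0.6,0,-3,0,0,0,0.6],[-0.9,0,-3.4,0,0,0,0.6],[-0.9,0,-3.4,0,0,0,0.6]]'; python3 pl.py z1;  python3 - <<'E'
from h import *
s,_=manip.camera('side');a=cv2.imread('pics/z1.png')
cv2.imwrite('pics/m7.png',np.vstack([cv2.resize(a[:300],(640,300)),cv2.resize(s[160:222,300:424,::-1],(600,300),interpolation=cv2.INTER_CUBIC)[:, :600] if 0 else cv2.resize(s[160:220,300:428,::-1],(640,300),interpolation=cv2.INTER_CUBIC)]))
E
```

```text
clock: 32.0
position: [0.5421, -0.1364, 0.1063]
ee_rot: [0.773, 0.634, 0.0, 0.0]
ft_force: [-0.5, -0.4, -0.9]
grip_width: 0.747
grasp_force: 0.0
clock: 33.25
position: [0.5337, -0.1816, 0.2787]
ee_rot: [0.774, 0.634, 0.001, 0.002]
ft_force: [0.5, 0.1, -0.4]
grip_width: 0.8
grasp_force: 0.0
ang 78.62806572089664
rows [ 0.952 -0.031  3.442]
tube_fork 0.44 [318.5, 0.2] [[ 0.56348667 -0.02332966  0.085     ]]
```

View pics/m7.png

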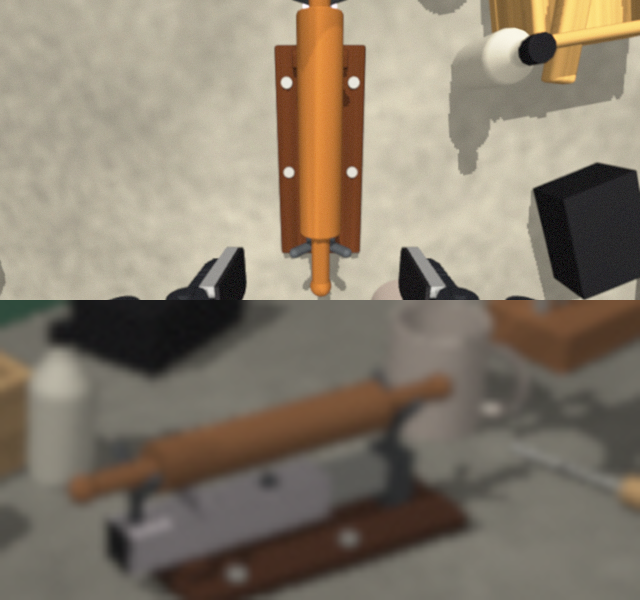

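The pin lies level in both forks with its barrel between them. The button is up, at (268,480) in the side crop, and the gripper is clear.

```bash
python3 -c "
from workcell import manip;print(manip.hand_in())"
```

```text
the job is handed in; nothing more can be done
None
```

I slid the tube out about 52 mm until the button popped up in the next hole, laid the rolling pin in the two forks with its barrel between them, and handed the job in at about 33 s of the 67 s allowed.

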